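Stack the loose mixing cup away in the roll-top bench store

TASK

Roll the slatted door of the bench store right open, stand the small mixing cup from the bench upright inside the larger cup in the store so that it sits fully down, then roll the door fully shut over them. Leave the things standing around the store where they are.

Things in the scene. Friction and masses are not known exactly. Their poses are not given: they have to be found in the camera images.
- store: Half-round wooden roll-top box, fixed. 300 deep (x) x 330 wide (y) x 205 mm high. Origin: centre of its underside, on the bench; its front faces its own -x, z up. Solid cheeks, 15 thick, at both ends. Inside: floor 12 above the bench, 300 wide; front lip x -150 to -138, 55 high; rear half closed by a shell. The door's track is round about an axis along y at x = 0, 55 mm up.
- tambour (a joint): Slatted wooden door of the store: angle run along its round track, rad; 0 shut, 1.75 fully open. Slats 10 mm thick, outer radius 140 mm. Shut, it reaches from 2 deg above axis level in front to just past the top; to open, its front edge goes up, over the top, and the door runs down outside the rear shell. Stays where left (friction); 5 to 10 N at the pull.
- pull (a point): Centre of the door's wooden pull: bar 24 mm thick, 50 mm long along the store's y, mid-width on the second slat, 30 mm off the slats on two webs; ends are free (grip across them, 50 mm). At door value q it is at store x = -170 cos(0.244+q), y = 0, z = 55 + 170 sin(0.244+q) mm.
- small_cup: The loose cup on the bench: white plastic, open top, tapered, 105 mm tall, 46 mm outside diameter at the foot and 62 mm at the rim, wall 2.5 mm. Origin at the centre of its underside, z up. It stands left or right of the store.
- large_cup: Larger white plastic cup, loose on the floor inside the store, front half. Tapered, open top, 55 mm tall, outside 58 mm at the foot, 74 at the rim; inside 52 at the foot, 68 at the mouth; bottom 5 thick. Origin: centre of its underside. Fully nested, the small cup's foot rests on that bottom, 5 mm above this origin, with 3 mm play all round.
- drum: Bystander: sanding drum standing upright, 54 mm diameter, 110 mm tall, with a 16 mm steel stub 18 mm tall on top. Origin at the centre of its underside. It stands on the side of the store where the small cup is not.
- sanding_block: Bystander: cork sanding block lying on the bench beyond the store's right side, 120 x 65 x 34 mm. Origin at the centre of its underside.
- carton: Bystander: cardboard carton of abrasives, 140 x 100 x 75 mm, on the bench beyond the store's left side. Origin at the centre of its underside.
Mind the look-alikes: they are no part of the job. What is shaped like the small_cup but red is not meant.

How it is judged:
By the outcome, as a careful person would: the job done as asked, in the order asked, and still so for the second after the job is handed in, with the robot touching nothing.
It also fails if it takes over 64 s, if anything falls off the work surface, if the arm or the gripper's body presses on something with over 40 N, if the wrist force passes 120 N, or if a joint passes its speed limit or range.

ROBOT

A 7-joint arm with a two-finger parallel gripper is mounted at the origin on the work surface. World frame = base frame: x ahead of the robot, y to its left, z up, the work surface at z = 0. Lengths are in m, angles in rad, forces in N, time in s.
With the tool pointing down it reaches from about 0.425 to 0.875 m from the base axis. Payload 8.4 kg.
Tool frame: the origin (TCP) lies between the finger pads; the fingertips stand 22 mm ahead of it and the grasp point (between the pads) lies 3 mm ahead of it (bot.tip_extent is the z of the fingertips in the tool frame, in m); z points along the fingers, y is the line along which they close (so a half turn about z gives the same grasp; the last joint's range is limited). The gripper opens to 85 mm and grips with 20 to 120 N. Pads are 22 mm wide; open, the fingers measure 114 mm over their backs; the gripper's body (76 mm by 85 mm) begins 54 mm behind the grasp point. The pads swing forward as they close: fully open they stand 13 mm farther back than shut.
Start: joints at [-1.443, 0.333, 0.04, 1.465, -0.013, 1.343, -0.059], TCP at [0.146, 0.633, 0.217] pointing down, gripper open.
Joint ranges: [-2.58, 2.58], [-0.38, 2.09], [-1.3, 1.39], [0.25, 2.4], [-1.5, 4.64], [0.08, 2.09], [-2.65, 2.65]. Speed limits (rad/s): [2.22, 2.22, 2.79, 2.79, 3.14, 3.14, 3.14].

INTERFACE

Orientations are given as a rotation vector (axis times angle).
In Python, from rig import bot gives the robot as it stands. Calls block until the motion is done:
- bot.move_to(position, orientation): joint-space move of the TCP to a pose.
- bot.move_straight(position, attitude=None, vel=0.15, f_stop=None): straight line of the TCP; attitude=None keeps the orientation; vel is the mean speed in m/s. With f_stop (N) it stops when the force on the tool has changed by that much, and returns True; else False.
- bot.set_joints(angles): joint-space move.
- bot.gripper_to(opening, strength=None): finger opening in m; strength is the grip in N (None keeps the last); returns when the fingers have stopped.
- bot.hold(seconds).
- bot.ik(position, orientation): joint angles nearest the present ones, or None.
- bot.capture(name): name is "scene" or "top" or "wrist"; returns (picture, depth): 400x640x3 uint8, blue, green, red; 400x640 float32, m along the optical axis (not along the pixel's ray), 0 where there is no reading.
- bot.camera_info(name): a dict with "fx", "fy", "cx", "cy" (pixels), "dist_coeffs" ([k1, k2, p1, p2, k3] as OpenCV has them; the pictures are not rectified), "R" (3x3) and "t" (3): a world point X has camera coordinates R X + t; the wrist camera has in their place "hand_eye" (4x4, takes a point from camera to tool coordinates, whose origin is the TCP and whose axes are the flange's). Camera axes: x right, y down, z forward; pixel columns grow to the right and rows downward; lengths in m; the calibration is good to about 2 mm. A picture is of the moment at which its call begins: read the wrist's pose just before it. camera_info takes no time and is no camera call.
A pose or a line that the arm cannot do raises bot.Unreachable and nothing moves.
- bot.job_done(): hands the job in; it is judged then, once.
Readings, each from a call of its own:
- bot.get_t(): time.
- bot.get_joint_pos(): joint angles.
- bot.get_joint_vel(): joint speeds.
- bot.get_joint_efforts(): joint torques, N m.
- bot.get_tool_pos(): TCP position.
- bot.get_eef_rot(): TCP orientation.
- bot.get_ft_force(): force on the tool from outside, world axes, zero at the start.
- bot.get_moment(): the same for the moment, N m.
- bot.get_opening(): finger opening in m.
- bot.get_grasp_force(): force on a finger pad.
Only numpy, scipy, OpenCV 4.12 (cv2) and the standard library are available. Lean on these libraries where they do the work, as an engineer would, in place of code of your own. Each camera call takes 0.05 s, during which the arm holds its last target. There are 200 camera calls.

## Working session

There is one attempt and no reset: what is moved stays moved. The work goes in short steps, each a Python script; the robot and the scene stay as the last script left them, time stands still between calls to the robot, and variables do not carry over. Pictures are saved under pics/ and viewed, at most 14 in all, crops included, and the job is handed in when it is done.

```bash
mkdir -p pics; ls; python3 - <<'E'
from rig import bot
import cv2,numpy as np
for n in("scene","top"):
    p,d=bot.capture(n); cv2.imwrite(f"pics/{n}0.png",p); np.save(f"{n}0.npy",d); print(n,bot.camera_info(n))
print(bot.get_t(),bot.get_eef_rot(),bot.camera_info("wrist"),bot.tip_extent)
E
```

```text
pics
scene {'fx': 496.03455706951905, 'fy': 496.03455706951905, 'cx': 318.2217874361264, 'cy': 201.47968417345436, 'dist_coeffs': array([-0.11628546,  0.        ,  0.        ,  0.        ,  0.        ]), 'R': array([[ 0.99979276, -0.01986904, -0.00443407],
       [-0.02027872, -0.95282105, -0.30285445],
       [ 0.00179255,  0.3028816 , -0.95302651]]), 't': array([-0.5119559 ,  0.03680357,  1.75173566])}
top {'fx': 488.673245457864, 'fy': 488.673245457864, 'cx': 324.6789310187148, 'cy': 202.09000742784858, 'dist_coeffs': array([-0.12392055,  0.        ,  0.        ,  0.        ,  0.        ]), 'R': array([[-0.01565536, -0.99986899,  0.00411308],
       [-0.99887388,  0.01545526, -0.04485656],
       [ 0.04478712, -0.0048107 , -0.99898497]]), 't': array([-0.00176026,  0.50910832,  1.6707331 ])}
0.1 [-3.55534379e-01 -3.12136744e+00  2.27851664e-03] {'fx': 292.8959008050311, 'fy': 292.8959008050311, 'cx': 321.75062894111267, 'cy': 206.40837159480594, 'dist_coeffs': array([-0.05373479,  0.        ,  0.        ,  0.        ,  0.        ]), 'hand_eye': array([[-2.63848619e-04, -9.45844744e-01, -3.24619240e-01,
         8.36850825e-02],
       [ 9.99999774e-01, -4.50253528e-04,  4.99112047e-04,
        -3.77292363e-05],
       [-6.18243464e-04, -3.24619035e-01,  9.45844649e-01,
        -1.57209436e-01],
       [ 0.00000000e+00,  0.00000000e+00,  0.00000000e+00,
         1.00000000e+00]])} 0.022
```

View pics/scene0.png

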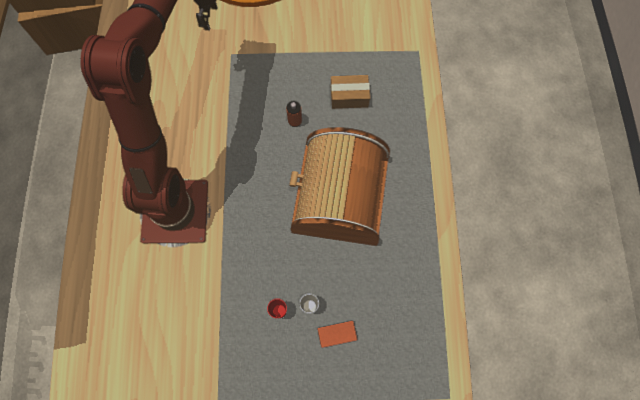

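View pics/top0.png

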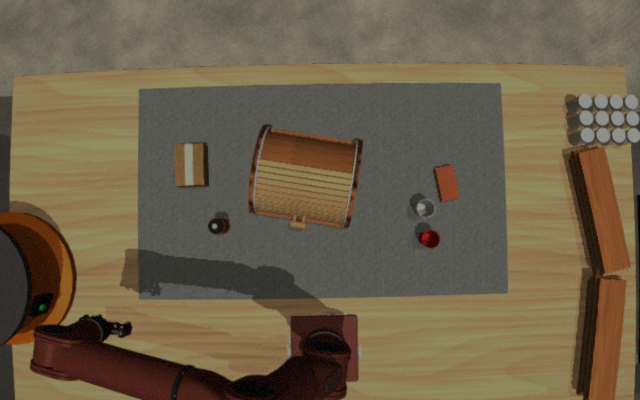

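The scene view shows the store at about (340,185), with the pull toward the robot at (297,180). The white cup is at (309,303), next to the red one at (278,309). In the top view the white cup is at (426,208), red at (429,239), drum at (218,226), and pull at (298,222).

```bash
cat > h.py <<'E'
import numpy as np,cv2
from scipy.spatial.transform import Rotation as Rot
from rig import bot
def cloud(d,ci,box=None,T=None):
    "world points for pixels in box (u0,v0,u1,v1)"
    u0,v0,u1,v1=box or (0,0,640,400)
    v,u=np.mgrid[v0:v1,u0:u1]; z=d[v0:v1,u0:u1].ravel()
    K=np.array([[ci['fx'],0,ci['cx']],[0,ci['fy'],ci['cy']],[0,0,1]])
    n=cv2.undistortPoints(np.stack([u.ravel(),v.ravel()],1).astype(float)[:,None],K,ci['dist_coeffs'])[:,0]
    P=np.c_[n*z[:,None],z]
    if T is None: W=(P-ci['t'])@ci['R']
    else: W=P@T[:3,:3].T+T[:3,3]
    W[z==0]=np.nan
    return W.reshape(v.shape+(3,))
E
python3 - <<'E'
from h import *
from scipy.optimize import least_squares
top=np.load('top0.npy'); sc=np.load('scene0.npy'); ct=bot.camera_info('top'); cs=bot.camera_info('scene')
def st(W,zmin): 
    W=W.reshape(-1,3); return W[(W[:,2]>zmin)]
A=st(cloud(top,ct,(235,115,375,232)),.03); B=st(cloud(sc,cs,(285,120,395,250)),.03)
for n,W in(("top",A),("scene",B)):
    r=cv2.minAreaRect(W[W[:,2]>.07][:,:2].astype(np.float32)); print(n,len(W),r,W[:,2].max())
# cylinder fit to both: params x,y,yaw
c0=np.median(A[:,:2],axis=0)
def loc(p,W):
    c,s=np.cos(p[2]),np.sin(p[2]); d=W[:,:2]-p[:2]; return d@np.array([[c,-s],[s,c]])
def res(p,W):
    L=loc(p,W); r=np.hypot(L[:,0],W[:,2]-.055); return np.minimum(abs(r-.14),abs(r-.15))
for n,W in(("top",A),("scene",B),("both",np.r_[A,B])):
  W=W[W[:,2]>.1]
  best=min((least_squares(res,[*c0,y],args=(W,),loss='soft_l1',f_scale=.003) for y in(-.3,-.15,0,.15,.3)),key=lambda o:o.cost)
  p=best.x; L=loc(p,W); m=abs(res(p,W))<.006
  lo,hi=np.percentile(L[m,1],[.2,99.8]); print(n,p,best.cost,'y ext',lo,hi, 'mid world',p[:2]+(lo+hi)/2*np.array([-np.sin(p[2]),np.cos(p[2])]))
def show(n,d,ci,box):
    W=cloud(d,ci,box).reshape(-1,3); W=W[W[:,2]>.02]; t=W[W[:,2]>W[:,2].max()-.012]
    print(n,'zmax',W[:,2].max().round(3),'circle',cv2.minEnclosingCircle(t[:,:2].astype(np.float32)),'rect',cv2.minAreaRect(W[:,:2].astype(np.float32)))
for n,b in dict(cup=(410,194,440,222),red=(416,228,445,252),drum=(204,212,234,238),carton=(168,138,214,192),block=(430,160,464,206)).items(): show(n,top,ct,b)
for n,b in dict(cup=(296,290,322,318),red=(264,296,291,322),drum=(282,96,306,130),carton=(326,70,376,112)).items(): show(n+'_s',sc,cs,b)
P=cv2.imread('pics/top0.png'); cv2.imwrite('pics/topc.png',cv2.resize(P[110:260,170:470],None,fx=2.6,fy=2.6,interpolation=cv2.INTER_CUBIC))
E
```

```text
top 8896 ((0.5797351002693176, 0.05547840893268585), (0.3326064646244049, 0.3233415186405182), 79.61520385742188) 0.2106750903942982
scene 8849 ((0.5790904760360718, 0.053351178765296936), (0.3360322415828705, 0.32474833726882935), 80.28089141845703) 0.21292842936562223
top [ 1.08241296  2.94820339 -0.16923889] 0.10515406004924335 y ext -3.102016641807575 -2.7713543471483217 mid world [0.58778069 0.05347359]
scene [ 0.82044698  1.41516921 -0.17319482] 0.12274828842519336 y ext -1.5495003536962726 -1.2168417412669064 mid world [0.58208477 0.05269147]
both [ 0.96083415  2.22668994 -0.17141974] 0.22959262064684866 y ext -2.3728317093245255 -2.039940678925139 mid world [0.58446558 0.05264147]
cup zmax 0.111 circle ((0.47894608974456787, -0.33930709958076477), 0.030499381944537163) rect ((0.4996223449707031, -0.35189732909202576), (0.059555262327194214, 0.10839145630598068), 58.08448791503906)
red zmax 0.119 circle ((0.3813100755214691, -0.3504575788974762), 0.029171068221330643) rect ((0.38046351075172424, -0.3536919057369232), (0.059461355209350586, 0.055641137063503265), 88.68443298339
[... 725 characters left out ...]
965, -0.3393738865852356), (0.057075295597314835, 0.05690944194793701), 89.03050231933594)
red_s zmax 0.113 circle ((0.37502744793891907, -0.3522289991378784), 0.031052004545927048) rect ((0.37459248304367065, -0.35129284858703613), (0.06001846864819527, 0.06002505496144295), 88.90108489990234)
drum_s zmax 0.133 circle ((0.4313696622848511, 0.3499540686607361), 0.009847808629274368) rect ((0.4315412938594818, 0.34339794516563416), (0.05315883457660675, 0.05353017523884773), 14.092586517333984)
carton_s zmax 0.09 circle ((0.6375837326049805, 0.4434130787849426), 0.08149491250514984) rect ((0.6382591128349304, 0.4430367946624756), (0.13794584572315216, 0.11004749685525894), 1.5600192546844482)
```

View pics/topc.png

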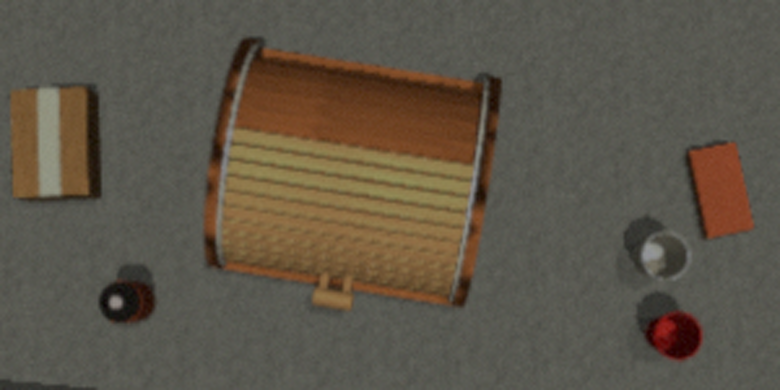

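The enlarged top crop shows the pull square-on at crop (333,297), and the cup rim at crop (665,255). Next I'll check reachability along the door arc, then take a look with the wrist camera.

```bash
cat >> h.py <<'E'
class Store:
    def __init__(s,x,y,yaw): s.x,s.y,s.yaw=x,y,yaw; s.R=Rot.from_euler('z',yaw).as_matrix()
    def w(s,p): return s.R@np.array(p,float)+[s.x,s.y,0]
    def l(s,W): return (np.asarray(W)-[s.x,s.y,0])@s.R
    def att(s,t,side=1):
        "tool leaning t (rad) so that it points forward (store +x); side 1: camera toward the robot"
        z=s.R@[np.sin(t),0,-np.cos(t)]; y=s.R@[0,side,0]
        return Rot.from_matrix(np.c_[np.cross(y,z),y,z]).as_rotvec()
    def pull(s,q,r=.17): a=.244+q; return s.w([-r*np.cos(a),0,.055+r*np.sin(a)])
def wristcloud():
    R=Rot.from_rotvec(bot.get_eef_rot()).as_matrix(); p=bot.get_tool_pos()
    pic,d=bot.capture('wrist'); ci=bot.camera_info('wrist')
    T=np.eye(4); T[:3,:3]=R; T[:3,3]=p
    return pic,cloud(d,ci,None,T@ci['hand_eye'])
S=Store(.585,.053,-.171)
E
python3 - <<'E'
from h import *
for side in(1,-1):
  for t in(-20,-10,0,15,30,45,60):
    a=S.att(np.radians(t),side)
    print(side,t,''.join('.' if bot.ik(S.pull(q),a) is None else 'o' for q in np.linspace(0,1.75,11)),
      'cup', ''.join('.' if bot.ik(S.w([x,0,.10]),a) is None else 'o' for x in(-.1,-.08,-.06,-.04)), bot.ik([.478,-.34,.08],a) is not None)
for t in(0,30):print(bot.ik(S.pull(0),S.att(np.radians(t))).round(2))
t0=bot.get_t()
bot.move_to(S.w([-.2,0,.24]),S.att(np.radians(15)))
print(bot.get_t()-t0,bot.get_joint_pos())
pic,W=wristcloud(); cv2.imwrite('pics/w1.png',pic); np.save('w1.npy',W)
E
```

```text
1 -20 ooooooooooo cup oooo True
1 -10 ooooooooooo cup oooo True
1 0 ooooooooooo cup oooo True
1 15 ooooooooooo cup oooo True
1 30 ..ooooooooo cup oooo True
1 45 ......ooooo cup .... False
1 60 ..........o cup .... False
-1 -20 ooooooooooo cup oooo True
-1 -10 ooooooooooo cup oooo True
-1 0 ooooooooooo cup oooo True
-1 15 ooooooooooo cup oooo True
-1 30 ..ooooooooo cup oooo True
-1 45 ......ooooo cup .... True
-1 60 ..........o cup .... False
[-0.95 -0.04  0.65  2.15  0.03  1.03  1.09]Traceback (most recent call last):
  File "<stdin>", line 7, in <module>
AttributeError: 'NoneType' object has no attribute 'round'
```

```bash
python3 - <<'E'
from h import *
t0=bot.get_t()
bot.move_to(S.w([-.2,0,.24]),S.att(np.radians(15)))
print(bot.get_t()-t0,bot.get_joint_pos())
pic,W=wristcloud(); cv2.imwrite('pics/w1.png',pic); np.save('w1.npy',W)
E
```

```text
Traceback (most recent call last):
rig.Unreachable: the arm cannot take that pose within its joint ranges
```

```bash
python3 - <<'E'
from h import *
t0=bot.get_t()
for t,x,z in((15,-.165,.22),(10,-.165,.22),(0,-.165,.24),(0,-.15,.24)):
  try: bot.move_to(S.w([x,0,z]),S.att(np.radians(t))); print(t,x,z);break
  except bot.Unreachable: pass
print(bot.get_t()-t0,bot.get_t(),bot.get_joint_pos())
pic,W=wristcloud(); cv2.imwrite('pics/w1.png',pic); np.save('w1.npy',W)
E
```

```text
15 -0.165 0.22
2.1917 2.2917 [-0.7080274  -0.34379586  0.22408106  2.1482226   0.25927358  1.13170355
  0.82470354]
```

View pics/w1.png

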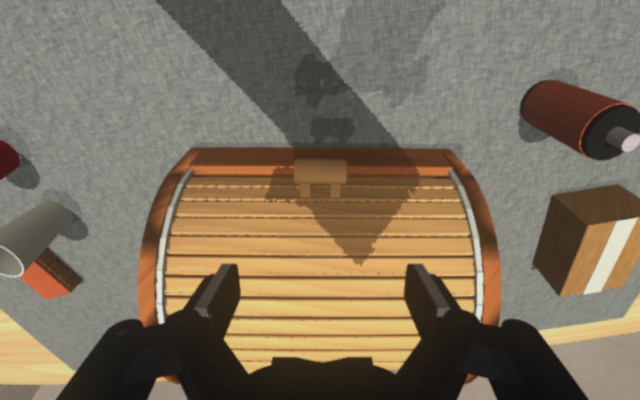

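The wrist view shows the pull bar at u 294–347, v 158–182, and the full slat face with both cheeks. I'll refine the store pose from it.

```bash
python3 - <<'E'
from h import *
from scipy.optimize import least_squares
W=np.load('w1.npy'); b=W[160:181,297:345].reshape(-1,3); print('bar',np.nanmedian(b,0),'S.l',S.l(np.nanmedian(b,0)), 'ext',np.nanpercentile(S.l(b),[2,98],axis=0).round(4))
D=W[190:262,190:452].reshape(-1,3); D=D[~np.isnan(D[:,0])]
f=lambda p:np.hypot(Store(p[0],S.y,p[1]).l(D)[:,0],D[:,2]-.055-p[2])-.14
o=least_squares(f,[.585,-.171,0],loss='soft_l1',f_scale=.002);print(o.x,abs(f(o.x)).mean())
# cheeks: outer edges in store y
T=Store(o.x[0],S.y,o.x[1]); C=W[150:330,120:520].reshape(-1,3); L=T.l(C); m=(abs(np.hypot(L[:,0],L[:,2]-.055)-.15)<.004)&(L[:,2]>.09)&(abs(L[:,1])>.13)
print('cheek y',np.nanpercentile(L[m,1],[1,99]), m.sum())
E
```

```text
bar [0.42424112 0.08043473 0.10733444] S.l [-0.16308274 -0.0003214   0.10733444] ext [[-0.169  -0.0218  0.0976]
 [-0.1532  0.0214  0.1101]]
[ 0.59321753 -0.17540482  0.00098753] 0.002293439656764072
cheek y [-0.16766045  0.16163941] 6232
```

```bash
sed -i 's/^S=.*/S=Store(.587,.0525,-.173)/' h.py; cat >> h.py <<'E'
def tcp(p,t): return np.array(p)-.003*(S.R@[np.sin(t),0,-np.cos(t)])
def st(tag=''): print(tag,'t%.2f'%bot.get_t(),'loc',S.l(bot.get_tool_pos()).round(4),'F',np.round(bot.get_ft_force(),1),'op %.4f g %.1f'%(bot.get_opening(),bot.get_grasp_force()))
E
python3 - <<'E'
from h import *
t=np.radians(15); a=S.att(t)
bot.gripper_to(.085)
print(bot.move_straight(tcp(S.pull(0),t),a,vel=.12,f_stop=12)); st('at')
bot.gripper_to(.04,40); st('grip')
for q in np.linspace(0,1.78,9)[1:]:
    bot.move_straight(tcp(S.pull(q),t),a,vel=.15)
    st('%.2f'%q)
pic,W=wristcloud(); cv2.imwrite('pics/w2.png',pic)
E
```

```text
False
at t3.72 loc [-0.1654  0.0003  0.0996] F [0.2 0.5 0.6] op 0.0851 g 0.0
grip t4.22 loc [-0.1657  0.      0.099 ] F [-0.2 -0.1 -1.6] op 0.0400 g 0.0
0.22 t4.62 loc [-0.1523  0.0002  0.1347] F [ 0.7 -0.2 -0.7] op 0.0396 g 0.0
0.45 t5.03 loc [-1.325e-01 -1.000e-04  1.652e-01] F [-0.2  0.6 -0.1] op 0.0398 g 0.0
0.67 t5.42 loc [-0.1058 -0.0002  0.1911] F [ 0.5 -0.5 -0.3] op 0.0403 g 0.0
0.89 t5.83 loc [-7.370e-02 -2.000e-04  2.108e-01] F [-0.8 -0.1 -0.8] op 0.0398 g 0.0
1.11 t6.22 loc [-3.780e-02 -1.000e-04  2.231e-01] F [ 0.2  0.  -0.9] op 0.0403 g 0.0
1.33 t6.62 loc [-2.000e-04 -1.000e-04  2.271e-01] F [ 0.7 -0.2 -0.4] op 0.0399 g 0.0
1.56 t7.03 loc [ 3.740e-02 -1.000e-04  2.228e-01] F [-0.4  0.4 -0.6] op 0.0402 g 0.0
1.78 t7.42 loc [ 7.290e-02 -1.000e-04  2.104e-01] F [ 0.   0.1 -0.2] op 0.0403 g 0.0
```

View pics/w2.png

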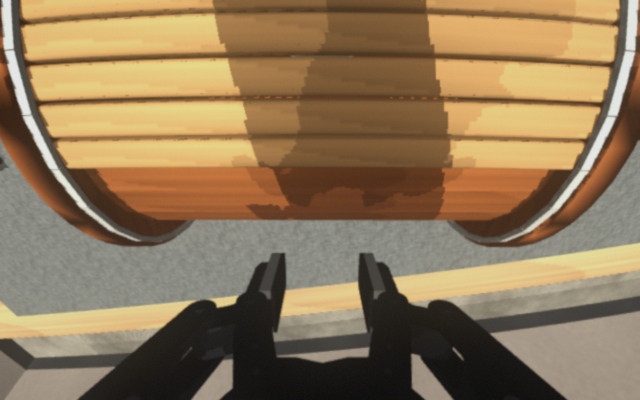

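The door didn't move: the gripper closed without touching the pull. I'll measure where the fingers really are in the tool frame.

```bash
python3 - <<'E'
from h import *
t=np.radians(15); a=S.att(t)
pic,d=bot.capture('wrist'); ci=bot.camera_info('wrist'); C=cloud(d,ci,None,np.asarray(ci['hand_eye']))
for u,v in((277,258),(274,265),(270,290),(280,280),(368,258),(375,290),(262,275)): print(u,v,d[v,u],C[v,u].round(4))
print(Rot.from_rotvec(bot.get_eef_rot()).as_matrix().round(3),Rot.from_rotvec(a).as_matrix().round(3))
m=C[...,2]>-.05; m&=(C[...,2]<.03)&(d>0); print('tool ext',np.percentile(C[m],[1,50,99],axis=0).round(3),m.sum())
p,d2=bot.capture('scene'); cv2.imwrite('pics/s2.png',cv2.resize(p[90:260,230:440],None,fx=3.5,fy=3.5,interpolation=cv2.INTER_CUBIC))
E
```

```text
277 258 0.14772998 [ 0.0109 -0.0226 -0.0259]
274 265 0.14110997 [ 0.0109 -0.0231 -0.0329]
270 290 0.12198417 [ 0.0108 -0.0217 -0.0532]
280 280 0.14089808 [ 0.0041 -0.0202 -0.0355]
368 258 0.14693566 [ 0.0112  0.0233 -0.0267]
375 290 0.119987115 [ 0.0119  0.0219 -0.0549]
262 275 0.14007673 [ 0.0068 -0.0287 -0.0354]
[[-0.952  0.172  0.255]
 [ 0.166  0.985 -0.044]
 [-0.259  0.    -0.966]] [[-0.952  0.172  0.255]
 [ 0.166  0.985 -0.045]
 [-0.259 -0.    -0.966]]
tool ext [[ 0.006 -0.159 -0.036]
 [ 0.088 -0.001 -0.006]
 [ 0.133  0.156  0.029]] 125104
```

View pics/s2.png

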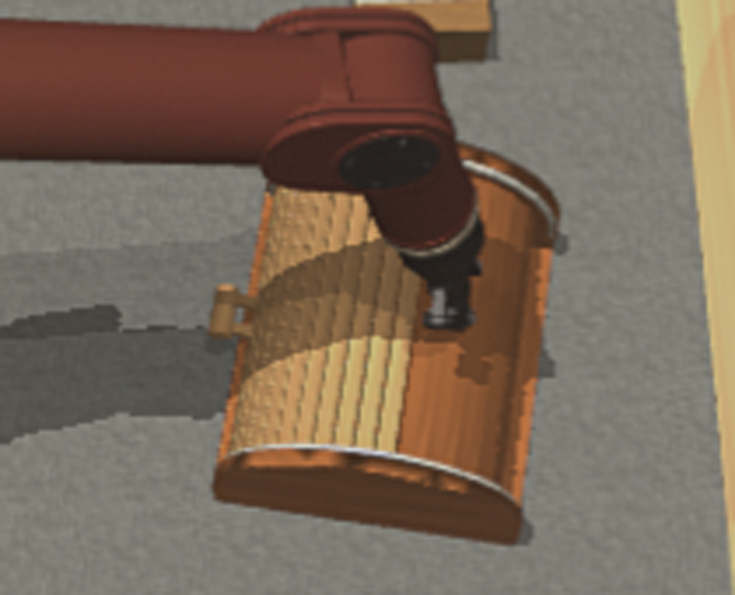

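The closed fingertips are about 40 mm further back than `tip_extent` says. They sit at tool z ≈ -0.024 at 40 mm opening, where about +0.016 is expected. That explains the miss, because they closed above the bar, which the scene picture shows still shut at (228,312). I'll shift the grasp point by 40 mm and retry under force guard.

```bash
sed -i 's/^def tcp.*/OFF=.040  # fingers really end this much behind the stated place\ndef tcp(p,t): return np.array(p)-(.003-OFF)*(S.R@[np.sin(t),0,-np.cos(t)])/' h.py
python3 - <<'E'
from h import *
for t in(0,5,10,15,20):
    a=S.att(np.radians(t)); print(t,''.join('.' if bot.ik(tcp(S.pull(q),np.radians(t)),a) is None else 'o' for q in np.linspace(0,1.78,9)))
t=np.radians(10); a=S.att(t)
up=S.pull(0)+[0,0,.11]
bot.move_straight(tcp(up,t),a,vel=.3)
bot.gripper_to(.085)
print(bot.move_straight(tcp(S.pull(0),t),a,vel=.12,f_stop=12)); st('at')
bot.gripper_to(.04,40); st('grip')
E
```

```text
0 ooooooooo
5 ooooooooo
10 ooooooooo
15 ooooooooo
20 ooooooooo
False
at t10.09 loc [-0.1581  0.0003  0.0602] F [-0.5 -1.   0.1] op 0.0851 g 0.0
grip t10.51 loc [-0.1585 -0.0011  0.06  ] F [-5.6 -7.4  8.9] op 0.0498 g 40.9
```

Gripped at 49.8 mm, so the offset is right. Now I'll roll the door open.

```bash
python3 - <<'E'
from h import *
t0=np.radians(10)
for i,q in enumerate(np.linspace(0,1.77,10)[1:]):
    t=t0
    bot.move_straight(tcp(S.pull(q),t),S.att(t),vel=.15); st('%.2f'%q)
    if np.linalg.norm(bot.get_ft_force())>60 or bot.get_opening()<.047: print('STOP');break
pic,d=bot.capture('scene'); np.save('s3.npy',d); cv2.imwrite('pics/s3.png',cv2.resize(pic[90:260,230:440],None,fx=3.5,fy=3.5,interpolation=cv2.INTER_CUBIC))
E
```

```text
0.20 t10.88 loc [-0.1481 -0.0011  0.0911] F [-6.6 -5.6  5.2] op 0.0494 g 45.3
0.39 t11.26 loc [-0.131  -0.0012  0.12  ] F [-12.5  -5.5   9.4] op 0.0496 g 45.7
0.59 t11.63 loc [-0.1077 -0.0012  0.1454] F [-9.7 -6.4 12.7] op 0.0490 g 46.4
0.79 t12.01 loc [-0.0801 -0.0013  0.1654] F [-3.7 -6.9  7.9] op 0.0495 g 45.7
0.98 t12.38 loc [-0.0492 -0.0013  0.1797] F [ 1.2 -5.3  4.1] op 0.0493 g 45.1
1.18 t12.76 loc [-0.0167 -0.0014  0.1878] F [ 2.4 -5.8  2.2] op 0.0495 g 45.7
1.38 t13.13 loc [ 0.017  -0.0015  0.1895] F [ 2.4 -5.3  1.4] op 0.0491 g 47.1
1.57 t13.51 loc [ 0.0504 -0.0016  0.1848] F [ 3.5 -5.1  2.5] op 0.0495 g 49.7
1.77 t13.88 loc [ 0.0823 -0.0017  0.1737] F [ 6.7 -6.9  1.6] op 0.0491 g 53.7
```

View pics/s3.png

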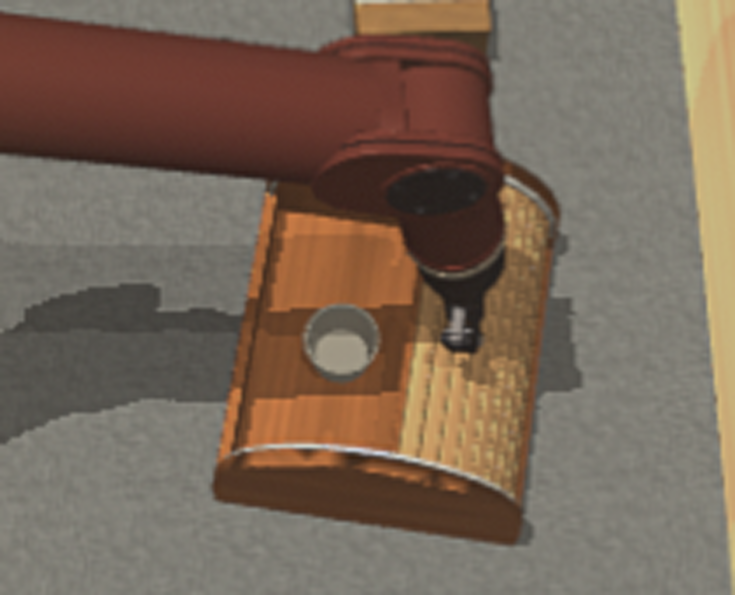

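The open store shows the large cup at crop (341,343), about scene pixel (327,188). The door is over the back, so I'll press to its stop, release, and measure both cups with the wrist camera.

```bash
cat >> h.py <<'E'
def rim(W,c,h,rad=.06,band=.01):
    "centre of a rim: points within rad of c (xy), near height h"
    P=W.reshape(-1,3); P=P[~np.isnan(P[:,0])]; P=P[(np.hypot(P[:,0]-c[0],P[:,1]-c[1])<rad)&(abs(P[:,2]-h)<band)]
    return np.array(cv2.minEnclosingCircle(P[:,:2].astype(np.float32))[0]),cv2.minEnclosingCircle(P[:,:2].astype(np.float32))[1],np.percentile(P[:,2],[5,95]),len(P)
E
python3 - <<'E'
from h import *
t=np.radians(10); a=S.att(t)
print(bot.move_straight(tcp(S.pull(1.87),t),a,vel=.1,f_stop=18)); st('end')
bot.gripper_to(.085); st('rel')
bot.move_straight(bot.get_tool_pos()+[0,0,.06],a,vel=.25)
d=np.load('s3.npy'); W=cloud(d,bot.camera_info('scene'),(305,165,350,210))
c=W[188-165,327-305]; print('cup floor',c,S.l(c)); r=rim(W,c,.07,.055,.012);print('scene rim',r,S.l([*r[0],.067]))
bot.move_to(tcp([*r[0],.26],np.radians(15)),S.att(np.radians(15))); st('view')
pic,W=wristcloud(); cv2.imwrite('pics/w4.png',pic); np.save('w4.npy',W)
r=rim(W,r[0],.067,.05,.008);print('wrist rim',r,S.l([*r[0],.067]))
W=W[60:340].reshape(-1,3); L=S.l(W); m=(abs(L[:,1])<.1)&(L[:,0]>-.06)&(abs(np.hypot(L[:,0],L[:,2]-.055)-.14)<.006); ang=np.degrees(np.arctan2(L[m,2]-.055,-L[m,0])); print('door edge angle',np.percentile(ang,[0,.5,2]) if m.any() else None)
E
```

```text
True
end t14.14 loc [ 0.0928 -0.0018  0.1684] F [ 7.   0.5 -3.4] op 0.0492 g 51.0
rel t14.59 loc [ 0.0906 -0.0022  0.168 ] F [ 0.1 -1.  -0.8] op 0.0849 g 0.0
cup floor [0.54478171 0.07329161 0.01265743] [-0.04516713  0.01321387  0.01265743]
scene rim (array([0.54528576, 0.06008267]), 0.03717828169465065, array([0.05968789, 0.07334181]), 87) [-0.04239683  0.00028887  0.067     ]
view t15.56 loc [-0.0338  0.0006  0.2237] F [ 0. -0.  0.] op 0.0850 g 0.0
wrist rim (array([0.54409921, 0.05953756]), 0.037067387253046036, array([0.06007595, 0.06860151]), 980) [-0.04347183 -0.00045237  0.067     ]
door edge angle [103.63954092 104.13735609 104.28781183]
```

View pics/w4.png

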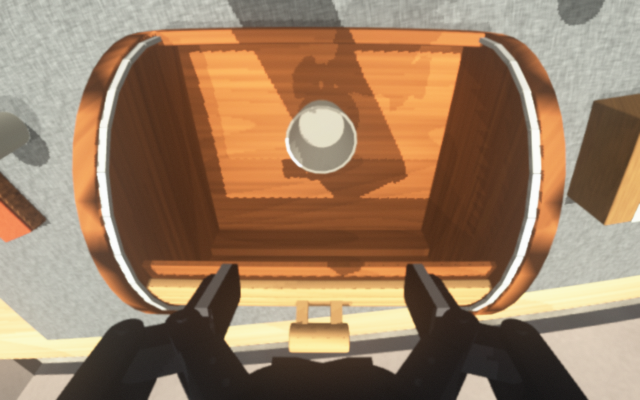

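Fully open: the door edge is at 104°, and the large cup is at image (322,137), which is store-local (-43, 0) mm. The door edge overhangs close behind it, so I'll hold the small cup with the tool leaning back about 28° to keep the gripper body clear of the door.

```bash
cat >> h.py <<'E'
def gtcp(p,t,yaw):
    "TCP position, attitude for grasp point p, lean t, heading yaw"
    r=Rot.from_euler('z',yaw).as_matrix(); z=r@[np.sin(t),0,-np.cos(t)]; y=r@[0,1,0]
    return np.array(p)+(OFF-.003)*z, Rot.from_matrix(np.c_[np.cross(y,z),y,z]).as_rotvec()
E
python3 - <<'E'
from h import *
G=np.array([.5441,.0595])
for t in(20,24,28,32):
    tr=np.radians(t)
    print(t,[bot.ik(*gtcp([*G,z],tr,-.173)) is not None for z in(.095,.15,.2,.25)],[bot.ik(*gtcp([.478,-.34,z],tr,-.7)) is not None for z in(.08,.15,.22,.3)])
tr=np.radians(28)
bot.move_to(*gtcp([.478,-.34,.22],tr,-.7)); st('hover')
pic,W=wristcloud(); cv2.imwrite('pics/w5.png',pic); np.save('w5.npy',W)
print(rim(W,[.478,-.34],.105,.045,.008), bot.get_joint_pos())
E
```

```text
20 [True, True, True, True] [True, True, True, True]
24 [True, True, True, True] [True, True, True, True]
28 [True, True, True, True] [True, True, True, True]
32 [True, True, True, True] [True, True, True, True]
hover t17.12 loc [-0.024  -0.413   0.1877] F [ 0.6 -0.4  0.9] op 0.0849 g 0.0
(array([ 0.47591698, -0.34056541]), 0.031202124431729317, array([0.09783631, 0.1062488 ]), 1600) [-0.58720475 -0.22174149  0.9830378   2.10677643  0.47456373  0.72855031
  1.01302728]
```

View pics/w5.png

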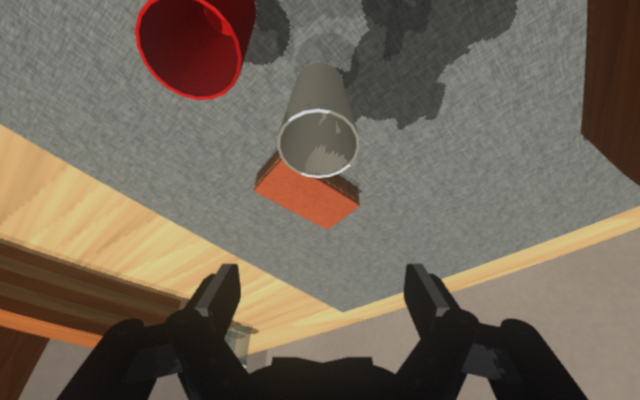

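The white cup's rim is centred in view at (318,144), with the red one well to the left at (195,45). Now to grasp and lift.

```bash
python3 - <<'E'
from h import *
c=[.476,-.3405]; tr=np.radians(28)
print(bot.move_straight(*gtcp([*c,.081],tr,-.7),vel=.15,f_stop=10)); st('down')
bot.gripper_to(.04,30); st('grip')
bot.move_straight(*gtcp([*c,.31],tr,-.7),vel=.2); st('lift')
bot.move_straight(*gtcp([.5441,.0595,.31],tr,-.173),vel=.25); st('over')
pic,W=wristcloud(); cv2.imwrite('pics/w6.png',pic); np.save('w6.npy',W)
p=[.5441,.0595,.31]; print(rim(W,p,.335,.05,.01),rim(W,p,.067,.045,.008))
E
```

```text
False
down t18.70 loc [-0.0264 -0.4151  0.0488] F [ 0.1 -0.4 -0.1] op 0.0851 g 0.0
grip t19.07 loc [-0.0259 -0.4151  0.0491] F [-0.7  1.9  6.2] op 0.0585 g 31.3
lift t22.32 loc [-0.0268 -0.415   0.2772] F [-0.6  0.  -0.6] op 0.0587 g 32.3
over t24.12 loc [-0.0259 -0.0017  0.2774] F [ 0.7  0.3 -0.6] op 0.0583 g 32.3
(array([0.53526187, 0.06094889]), 0.04824388027191162, array([0.32579334, 0.3434443 ]), 10407) (array([0.54458064, 0.05993076]), 0.03717700019478798, array([0.05985342, 0.06879807]), 1017)
```

View pics/w6.png

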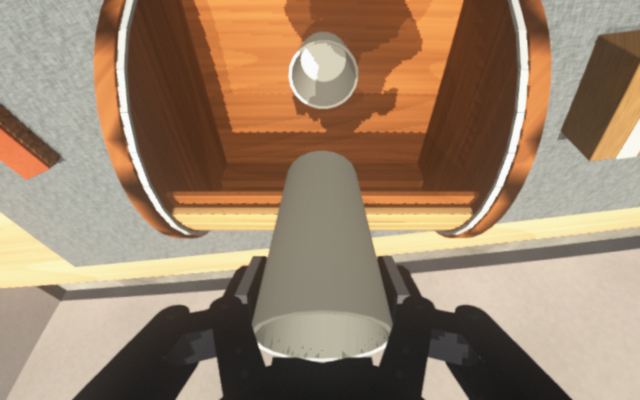

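Cup held, with the large cup still at (.544,.060). I'll check the held cup's axis by a cone fit, then lower it.

```bash
python3 - <<'E'
from h import *
from scipy.optimize import least_squares
W=np.load('w6.npy')[160:305,265:380].reshape(-1,3); P=W[(W[:,2]>.215)&(W[:,2]<.36)&(np.hypot(W[:,0]-.544,W[:,1]-.06)<.05)]
def f(p): # foot x,y; slopes; foot z
    h=P[:,2]-p[4]; return np.hypot(P[:,0]-p[0]-p[2]*h,P[:,1]-p[1]-p[3]*h)-(.023+.008/.105*h)
o=least_squares(f,[.544,.06,0,0,.229],loss='soft_l1',f_scale=.001); print(len(P),o.x.round(4),abs(f(o.x)).mean(),'zmin',P[:,2].min(), 'foot in store',S.l([*o.x[:2],0]))
E
```

```text
13736 [0.5442 0.0579 0.003  0.0026 0.2317] 0.00032307647152550456 zmin 0.23010424206228564 foot in store [-0.04310667 -0.00205078  0.        ]
```

```bash
python3 - <<'E'
from h import *
tr=np.radians(28); x,y=.5444,.0614
print(bot.move_straight(*gtcp([x,y,.14],tr,-.173),vel=.2,f_stop=10)); st('enter')
print(bot.move_straight(*gtcp([x,y,.09],tr,-.173),vel=.05,f_stop=6)); st('seat')
print('foot z est',.2305+S.l(bot.get_tool_pos())[2]-.2774)
pic,W=wristcloud(); cv2.imwrite('pics/w7.png',pic)
E
```

```text
False
enter t25.18 loc [-0.0255  0.0017  0.1084] F [-0.5 -0.  -1.1] op 0.0583 g 32.3
True
seat t25.96 loc [-0.0263  0.001   0.0651] F [0.3 0.3 2. ] op 0.0586 g 31.5
foot z est 0.018197494287853
```

View pics/w7.png

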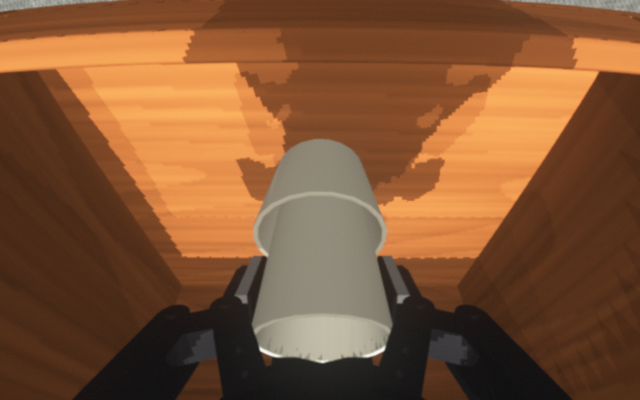

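The small cup is seated inside the large one: its foot is estimated at 18 mm, against 17 mm when fully down. I'll release, retreat and verify.

```bash
python3 - <<'E'
from h import *
tr=np.radians(28); x,y=.5444,.0614
bot.gripper_to(.085); st('rel')
bot.move_straight(*gtcp([x,y,.27],tr,-.173),vel=.25); st('up')
pic,W=wristcloud(); cv2.imwrite('pics/w8.png',pic); np.save('w8.npy',W)
print('small rim',rim(W,[x,.06],.122,.045,.006),'large',rim(W,[x,.06],.067,.045,.006))
P=W[80:300,200:440].reshape(-1,3); P=P[np.hypot(P[:,0]-x,P[:,1]-.06)<.033]; P=P[P[:,2]<.16]; print('top z',np.nanpercentile(P[:,2],[95,99,100]))
for t in(0,10,15,-10): print(t,[bot.ik(tcp(S.pull(q),np.radians(t)),S.att(np.radians(t))) is not None for q in(1.75,1,.5,0,-.05)])
E
```

```text
rel t26.39 loc [-0.0269  0.0009  0.0652] F [-0.4  0.1 -0.8] op 0.0850 g 0.0
up t27.23 loc [-0.0268  0.0011  0.2357] F [ 0.4  0.9 -0.1] op 0.0852 g 0.0
small rim (array([0.54342389, 0.06067138]), 0.03115188516676426, array([0.1166905, 0.1235328]), 1160) large (array([0.54393697, 0.05974986]), 0.03690344840288162, array([0.06191981, 0.0718863 ]), 1139)
top z [0.12280754 0.12361905 0.12475203]
0 [True, True, True, True, True]
10 [True, True, True, True, True]
15 [True, True, True, True, True]
-10 [True, True, True, True, True]
```

Both cups are upright and nested, with the rim at 122–123 mm (122 expected). Now to shut the door.

```bash
python3 - <<'E'
from h import *
t=np.radians(10); a=S.att(t)
bot.move_to(tcp(S.pull(1.75)+[0,0,.07],t),a); st('above')
print(bot.move_straight(tcp(S.pull(1.75),t),a,vel=.12,f_stop=12)); 
bot.gripper_to(.04,40); st('grip')
assert .046<bot.get_opening()<.054
for q in np.linspace(1.75,0.02,10)[1:]:
    bot.move_straight(tcp(S.pull(q),t),a,vel=.15); st('%.2f'%q)
    if np.linalg.norm(bot.get_ft_force())>60 or bot.get_opening()<.046: print('STOP');break
else:
    print(bot.move_straight(tcp(S.pull(-.12),t),a,vel=.06,f_stop=18)); st('shut')
E
```

```text
above t27.96 loc [ 0.0757 -0.0006  0.2414] F [ 0.3 -0.5  0.1] op 0.0853 g 0.0
False
grip t29.12 loc [ 0.0769 -0.0017  0.1748] F [-2.8 -4.1  6.2] op 0.0497 g 43.3
1.56 t29.48 loc [ 0.0455 -0.0016  0.1846] F [-1.9 -5.9  1. ] op 0.0492 g 44.7
1.37 t29.85 loc [ 0.0129 -0.0015  0.1886] F [-3.3 -6.5  0.4] op 0.0493 g 44.2
1.17 t30.22 loc [-0.0198 -0.0015  0.1865] F [-2.6 -6.5  0.3] op 0.0495 g 43.5
0.98 t30.58 loc [-0.0516 -0.0013  0.1783] F [-4.3 -6.5  0.2] op 0.0492 g 42.4
0.79 t30.95 loc [-0.0813 -0.0013  0.1641] F [-4.1 -6.6 -1.4] op 0.0490 g 42.1
0.60 t31.32 loc [-0.1076 -0.0013  0.1444] F [ 0.  -5.9 -5.7] op 0.0492 g 43.0
0.40 t31.68 loc [-0.1291 -0.0012  0.1205] F [ 4.4 -6.7 -9.5] op 0.0496 g 44.6
0.21 t32.05 loc [-0.1459 -0.0011  0.0929] F [ 4.8 -6.3 -8.2] op 0.0491 g 46.1
0.02 t32.42 loc [-0.1573 -0.0011  0.0624] F [ 4.2 -6.4 -7.4] op 0.0492 g 48.4
True
shut t32.62 loc [-0.1581 -0.0012  0.0598] F [ 3.7  1.6 -5.7] op 0.0495 g 48.4
```

```bash
python3 - <<'E'
from h import *
t=np.radians(10); a=S.att(t)
print(bot.move_straight(bot.get_tool_pos()-[0,0,.006],a,vel=.04,f_stop=25)); st('press')
bot.gripper_to(.085); st('rel')
bot.move_straight(bot.get_tool_pos()+[0,0,.13],a,vel=.25); 
bot.move_to(Store(.585,.053,-.171).w([-.165,0,.22]),Store(.585,.053,-.171).att(np.radians(15))); st('view')
pic,W=wristcloud(); W0=np.load('w1.npy'); cv2.imwrite('pics/w9.png',pic)
p0=cv2.imread('pics/w1.png')
b=lambda W:np.nanmedian(W[160:181,297:345].reshape(-1,3),0)
print(b(W0),b(W)); g=lambda p:cv2.cvtColor(p[140:260,250:400],cv2.COLOR_BGR2GRAY).astype(np.float32)
print('shift px',cv2.phaseCorrelate(g(p0),g(pic),cv2.createHanningWindow((150,120),cv2.CV_32F)))
E
```

```text
False
press t32.92 loc [-0.159  -0.0011  0.0533] F [-3.4  2.7 -3.7] op 0.0489 g 50.7
rel t33.38 loc [-0.1579 -0.0012  0.054 ] F [ 0.3  0.9 -0.2] op 0.0852 g 0.0
view t34.46 loc [-0.1672 -0.0012  0.2187] F [-0.2 -1.7 -0.2] op 0.0849 g 0.0
[0.42424112 0.08043473 0.10733444] [0.42504643 0.07752903 0.10971754]
shift px ((0.2520622717820231, 1.2486935209631795), 0.4742053028742472)
```

View pics/w9.png

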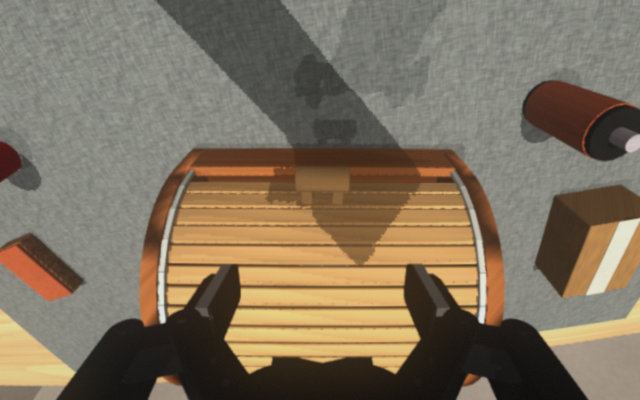

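The pull is at v≈179 now, against 170 originally, so the door is still several mm short of shut. I'll regrip and push it to the stop.

```bash
python3 - <<'E'
from h import *
t=np.radians(10); a=S.att(t)
bot.move_straight(tcp(S.pull(.05)+[0,0,.11],t),a,vel=.25)
print(bot.move_straight(tcp(S.pull(.05),t),a,vel=.15,f_stop=12)); 
bot.gripper_to(.04,60); st('grip')
p=bot.get_tool_pos()
for i in range(1,7):
    s=bot.move_straight(p+S.R@[-.001*i,0,-.004*i],a,vel=.04,f_stop=30); st(i)
    if s or bot.get_ft_force()[2]<-22: break
bot.gripper_to(.085); st('rel')
bot.move_straight(tcp(S.pull(.05)+[0,0,.11],t),a,vel=.25); 
V=Store(.585,.053,-.171); bot.move_to(V.w([-.165,0,.22]),V.att(np.radians(15)))
pic,W=wristcloud(); cv2.imwrite('pics/w10.png',pic); p0=cv2.imread('pics/w1.png'); p1=cv2.imread('pics/w9.png')
g=lambda p,b:cv2.cvtColor(p[b[1]:b[3],b[0]:b[2]],cv2.COLOR_BGR2GRAY)
for n,b in(('pull',(296,158,346,182)),('cheek+lip',(180,145,280,180)),('drum',(520,75,600,150))):
    for q in(p1,pic):
        r=cv2.matchTemplate(g(q,(b[0]-15,b[1]-15,b[2]+15,b[3]+15)),g(p0,b),cv2.TM_CCOEFF_NORMED); _,s,_,l=cv2.minMaxLoc(r); print(n,l[0]-15,l[1]-15,round(s,2))
E
```

```text
False
grip t36.13 loc [-0.1565 -0.0011  0.0679] F [-3.5 -4.6  5.2] op 0.0493 g 65.0
1 t36.39 loc [-0.1575 -0.0011  0.0639] F [-0.2 -0.3 -1.2] op 0.0491 g 64.6
2 t36.64 loc [-0.1585 -0.0011  0.0599] F [-2.6 -0.5  0.1] op 0.0489 g 65.1
3 t36.89 loc [-0.1578 -0.001   0.0583] F [-13.7  -7.2  35.1] op 0.0491 g 73.0
4 t37.14 loc [-0.1568 -0.0009  0.056 ] F [-15.5 -12.1  50.1] op 0.0491 g 81.1
5 t37.39 loc [-0.1559 -0.0008  0.0534] F [-14.1 -17.7  62.7] op 0.0494 g 89.0
6 t37.64 loc [-0.1551 -0.0007  0.051 ] F [-18.3 -23.4  79.7] op 0.0492 g 91.7
rel t38.09 loc [-0.1628 -0.0011  0.0435] F [-0.4 -0.5  0.7] op 0.0853 g 0.0
pull 3 8 1.0
pull 0 0 1.0
cheek+lip 2 1 0.96
cheek+lip 0 1 0.98
drum 3 0 0.99
drum 0 1 0.99
```

The pull is back at its original pixels (0,0 offset) and the stop was felt clearly. The gripper is clear, so I'm handing in.

```bash
python3 - <<'E'
from rig import bot
print(bot.get_t()); print(bot.job_done())
E
```

```text
39.1167
the job is handed in; nothing more can be done
None
```

The job is handed in at 39.1 s of the 64 s: the door was rolled fully open, the white cup was seated upright in the large cup (checked before closing), and the door was pushed back to its shut stop, peaking at about 84 N wrist force; the first grasp missed because the fingertips sit about 40 mm further back than `bot.tip_extent` states, so I corrected for that.

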